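Close a control box with its quarter-turn cover

ROBOT

A 7-joint arm with a two-finger parallel gripper is mounted at the origin on a cart in front of the work surface, level with it; the furniture and walls round the work are solid. World frame = base frame: x ahead of the robot, y to its left, z up, the work surface at z = 0. Lengths are in m, angles in rad, forces in N, time in s.
With the tool pointing down it reaches from about 0.425 to 0.925 m from the base axis. Payload 6.8 kg.
Tool frame: the origin (TCP) lies on the centre line of the jaws, within the pads' length; the fingertips stand 14 mm ahead of it and the grasp point (between the pads) lies 5 mm behind it (r.nose_length is the distance from the TCP to the fingertips, in m); z points along the fingers, y is the direction in which the jaws open and shut (so a half turn about z gives the same grasp; the last joint's range is limited). The gripper opens to 85 mm and grips with 20 to 120 N. Pads are 22 mm wide; open, the fingers measure 114 mm over their backs; the gripper's body (76 mm by 85 mm) begins 54 mm behind the grasp point. The pads swing forward as they close: fully open they stand 13 mm farther back than shut.
Start: joints at [-1.273, 0.477, 0.022, 1.555, -0.011, 1.109, -0.083], TCP at [0.266, 0.62, 0.245] pointing down, gripper open.
Joint ranges: [-2.96, 2.96], [-0.34, 2.1], [-1.41, 1.46], [0.24, 2.44], [-1.37, 4.51], [0.17, 1.92], [-2.96, 2.96]. Speed limits (rad/s): [2.39, 2.39, 3.14, 3.14, 3.14, 3.14, 3.14].

INTERFACE

Orientations are given as a rotation vector (axis times angle).
In Python, from bench import r, imaging, look_for, outline_of gives the robot as it stands. The module is installed in compiled form; this text tells all that it offers.
- The arm moves only by the tool carry_out, never from a script. Its arguments are lists of equal length, an entry for each row: "offset": the shift along the tool's x, y, z as a fraction of full scale, a list of three; "turn": the turn, a rotation vector about the tool's x, y, z as a fraction of full scale, a list of three. A call has 1 to 8 rows; each row is the pose to reach, as a shift and turn from the pose commanded when the call began, along the tool's axes at that moment; what a row does not reach only later rows make up. Full scale, the value 1, is 0.5 m for a shift and 1.5 rad for a turn. A row lasts 1/10 s, in which the tool goes at most 50 mm and 8.59 degrees, less where a joint would pass 70% of its speed; a pose out of reach is approached as far as the arm can. A call with a number of a shift or a turn outside -1 to 1 is refused whole. A call with a gripper value outside its range is refused whole. "hand" is the closure, from 0 (fully open) to 1 (shut), set as the call begins (left out, the last holds). The fingers move at their own pace and stop on an object; "force" is the grip in N (left out, the last holds). Time passes only in rows, so rows that repeat a pose let the fingers close. It gives the time, the measured TCP pose, the force and the opening at its end, in the units of the state.
- r.get_obs(): the state, without advancing time (a new reading comes with each control period).
- imaging.grab_frame(name): name is "scene" or "top" or "wrist"; returns a dict with "pixels" (420x560x3 uint8, red, green, blue), "fx", "fy", "cx", "cy" (pixels), "R" (3x3) and "t" (3): a world point X has camera coordinates R X + t. Camera axes: x right, y down, z forward; pixel columns grow to the right and rows downward; lengths in m; the calibration is good to about 2 mm. The wrist camera is an equidistant fisheye: a pixel r from the principal point sees the ray r / f radians off the axis. A picture is of the moment at which its call begins. There is no depth.
- r.hand_in(): hands the job in, once; it reports no verdict.
Trained networks look in the newest picture that a camera, given by its name, has taken for a name from the list of things; names that differ only in an ending like _2 or _b are one class to them, and where a whole thing is asked for, a point or a joint stands for the part that bears it (a point fixed in the world has none). Each returns a list of dicts, best first, with "score" (0 to 1); they miss things now and then, are a little off and sometimes report something else, mostly with a low value. They report only what shows in the picture. A call takes as long as a camera call.
- look_for(query, camera): "xyz" ([x, y, z] in m, in the coordinates of the camera as it stood for that picture, good to about 4 mm: the middle of the surface that is visible of it).
- outline_of(query, camera): "region" (420x560 bool, what is visible of it).
The state is a dict: "clock": time; "joints": joint angles; "qvel": joint speeds; "tau": joint torques, N m; "tcp_pos": TCP position; "orientation": TCP orientation; "contact_force": force on the tool from outside, world axes, zero at the start; "moment": the same for the moment, N m; "grip_width": finger opening in m.
Only numpy, scipy, OpenCV 4.12 (cv2) and the standard library are available. Lean on these libraries where they do the work, as an engineer would, in place of code of your own. Each camera call takes 0.05 s, during which the arm holds its last target. There are 200 camera calls.

TASK

Put the loose aluminium cover on the open grey control box so that its skirt drops fully into the opening, then press the cover's black wing fastener down against its spring and turn it a quarter turn clockwise; still holding the turn, ease off so that it rises into its catch, and let go: it must stay locked. Feel for the depth and press firmly but never hard - the receptacle is easily bent - and leave the other things on the bench where they are.

Things in the scene. Friction and masses are not known exactly. Their poses are not given: they have to be found in the camera images.
- enclosure: grey control box, bolted down, 104 (its x) x 168 (its y) x 58 mm high, open on top; origin at the centre of its underside, z up.
- opening (a point): centre of the box's opening at rim height, 58 mm above the box's origin, same axes. The opening is 87 x 147 mm (x, y), its rim about 10 mm wide
- receptacle: 28 mm wide pillar in the middle of the box carrying the fastener's receptacle; origin at the pillar's foot, 9 mm above the box's underside, same axes. The receptacle is a 38 mm square steel plate with a slot (32 x 10 mm) along the box's y; its top lies 1.5 to 11.5 mm below the rim, another height on every box. It bends when pressed on or twisted in its slot with over 22 N
- cover: loose aluminium cover, 0.18 to 0.29 kg with its fastener: plate 98 x 158 x 4 mm (x, y, z), under it a 22 mm deep skirt that plugs into the opening, 84 x 144 mm at the plate, tapering to 79 x 139 mm at its lower edge. Origin at the centre of the skirt's lower edge, z up. Either way round fits
- cover_rest (a point): centre of the underside of the cover's plate, 22 mm above the cover's origin, same axes; it meets opening when the cover is home
- wing (a point): centre of the fastener's black wing, 42.5 mm above cover_rest when not pressed; strong enough to carry the cover. Wing 9 mm thick (its x) x 36 long (its y) x 28 high, on a round flange 38 mm wide whose upper face, 14 mm below this point, fingertips may press on. A cross bar 26 x 5 x 5 mm, parallel to the wing, sits on the shaft 49.5 mm below this point
- stud_press (a joint): how far the fastener is pressed into the cover (m), 0 to 0.0155. A spring lifts it with 4 N plus 0.7 N per mm. After 4.5 to 14.5 mm (differs from box to box, not among the readings) the cross bar leaves the receptacle's slot and is free to turn; 0.5 mm further it meets a rigid back plate
- stud_turn (a joint): turn of the fastener against the cover (rad): 0 with the wing along the cover's y, growing clockwise from above, stop at 1.62. A spring (0.05 N m, 0.13 at a quarter turn) turns it back to 0 when let go, unless at a quarter turn (1.57, play about 0.08) the bar has risen 3 mm into the locking notches under the receptacle plate
- loupe: black eye loupe standing behind the work, 35 x 35 x 32 mm; origin at its underside
- pliers: long nose pliers with blue grips lying at the left, 62 x 134 x 12 mm; origin at its underside
- parts_case: blue case with clear lid at the back, 110 x 151 x 39 mm; origin at its underside
- blue_bin_small: small open blue bin at the back, 86 x 64 x 45 mm; origin at its underside

How it is judged:
On the way, in this order (a step that is already met when the one before it is completed fails the run):
1. the cover sits home in the opening of the box, its fastener not yet turned (z of cover_rest in the frame of opening between -0.003 and 0.002 m and horizontal distance between cover_rest and opening below 0.004 m and angle between the x axis of cover_rest and the x axis of opening, either way round below 0.06 rad and value of joint stud_turn below 0.3 rad), for 0.1 s.
2. the fastener, pressed in, has been turned a quarter turn clockwise with the cover home (z of cover_rest in the frame of opening between -0.003 and 0.002 m and horizontal distance between cover_rest and opening below 0.004 m and angle between the x axis of cover_rest and the x axis of opening, either way round below 0.06 rad and value of joint stud_turn above 1.38 rad and value of joint stud_press above 0.001 m), for 0.2 s.
At the end, for the whole second after the job is handed in: The cover lies home in the opening (plate within 2 mm of the rim's height, within 4 mm of the middle, within 0.06 rad of square, either way round), the fastener stands at more than 1.38 rad and is still pressed in by more than 1 mm, held by its cam, and all is at rest (all of step 2 and linear speed of cover below 0.02 m/s); the robot touches nothing.
It fails at once if before the fastener is turned home it loads the receptacle with more than 22 N (pressed on its back plate or twisted in its slot) (contact force between cover and receptacle above 22 N and value of joint stud_turn below 1.3 rad).
It fails at once if the cover is dropped, knocked or forced on the box with more than 80 N (contact force between cover and enclosure above 80 N).
It fails at once if the loupe, pliers, parts case or small blue bin is moved more than 3 cm (distance of any of loupe, pliers, parts_case, blue_bin_small from where it was at the start of the episode above 0.03 m).
It also fails if it takes over 58 s, if anything falls off the work surface, if the arm or the gripper's body presses on something with over 40 N, if the wrist force passes 120 N, or if a joint passes its speed limit or range.

## Working session

There is one attempt and no reset: what is moved stays moved. The work goes in short steps, Python scripts to look and compute and a tool call to move; the robot and the scene stay as the last step left them, time stands still between calls to the robot, and variables do not carry over. Pictures are saved under pics/ and viewed, about 8 in all and at most 12, crops included, and the job is handed in when it is done.

Besides the shell and the picture viewer there is one more tool, called after "Emit:" as name(argument=value, ...) on one line, values as JSON. carry_out: Moves the arm, as the interface text tells. Shift numbers are shares of 0.5 m and turn numbers shares of 1.5 rad, none past 1 either way. Its arguments: {"type":"object","properties":{"offset":{"type":"array","items":{"type":"array","items":{"type":"number","minimum":-1,"maximum":1}}},"turn":{"type":"array","items":{"type":"array","items":{"type":"number","minimum":-1,"maximum":1}}},"hand":{"type":"number"},"force":{"type":"number"}},"required":["offset","turn"]}

```bash
mkdir -p pics
cat > h.py <<'E'
import numpy as np, cv2
from scipy.spatial.transform import Rotation as Ro
from bench import r, imaging, look_for, outline_of
def grab(cam,name=None):
    f=imaging.grab_frame(cam)
    if name: cv2.imwrite(f'pics/{name}.png',f['pixels'][:,:,::-1])
    return f
def world(f,p): return np.array(f['R']).T@(np.array(p)-np.array(f['t']))
def ray(f,u,v,z):
    # pinhole pixel to world at height z
    R=np.array(f['R']);c=-R.T@np.array(f['t'])
    d=R.T@np.array([(u-f['cx'])/f['fx'],(v-f['cy'])/f['fy'],1])
    return c+d*(z-c[2])/d[2]
E
python3 - <<'E'
from h import *
o=r.get_obs();print({k:np.round(v,3) for k,v in o.items()})
fs={c:grab(c,c+'0') for c in('top','scene')}
for c,f in fs.items():
    print(c,'cam at',np.round(-np.array(f['R']).T@f['t'],3),f['fx'],f['cx'],f['cy'])
    for n in('enclosure','receptacle','cover','wing','loupe','pliers','parts_case','blue_bin_small'):
        print(n,[(round(d['score'],2),np.round(world(f,d['xyz']),3)) for d in look_for(n,c)[:2]])
a=np.vstack([fs['top']['pixels'],fs['scene']['pixels']])
E
```

```text
{'clock': np.float64(0.0), 'joints': array([-1.273,  0.478,  0.022,  1.556, -0.012,  1.109, -0.083]), 'qvel': array([ 0.001, -0.   , -0.001, -0.   ,  0.   , -0.001, -0.002]), 'tau': array([-0.0000e+00, -5.9645e+01,  1.6080e+00, -2.8120e+01,  1.2000e-02,
        1.0000e-02,  0.0000e+00]), 'tcp_pos': array([0.266, 0.62 , 0.244]), 'orientation': array([-6.330e-01, -3.077e+00,  3.000e-03]), 'contact_force': array([ 0.714, -0.724,  0.43 ]), 'moment': array([ 0.008, -0.044,  0.014]), 'grip_width': np.float64(0.086)}
top cam at [0.345 0.287 1.228] 525.4609226041302 271.416539571189 209.1341279343526
enclosure [(0.96, array([0.48 , 0.384, 0.021]))]
receptacle [(0.87, array([0.481, 0.387, 0.052]))]
cover []
wing [(0.75, array([0.456, 0.064, 0.048]))]
loupe [(0.63, array([0.638, 0.257, 0.019]))]
pliers [(0.56, array([0.43 , 0.608, 0.008]))]
parts_case [(0.95, array([0.683, 0.143, 0.033])), (0.47, array([0.481, 0.382, 0.021]))]
blue_bin_small [(0.82, array([ 0.735, -0.005,  0.012])), (0.59, array([0.456, 0.065, 0.027]))]
scene cam at [-0.127  0.785  0.54 ] 445.77537820727696 272.2753051942736 212.58339165721384
enclosure [(0.77, array([0.459, 0.391, 0.034]))]
receptacle [(0.52, array([0.479, 0.386, 0.046]))]
cover [(0.88, array([0.447, 0.081, 0.024]))]
wing [(0.64, array([0.452, 0.07 , 0.06 ]))]
loupe [(0.7, array([0.633, 0.263, 0.017]))]
pliers [(0.67, array([0.43 , 0.611, 0.008]))]
parts_case [(0.58, array([0.664, 0.163, 0.039]))]
blue_bin_small [(0.83, array([0.709, 0.011, 0.025]))]
```

View pics/top0.png

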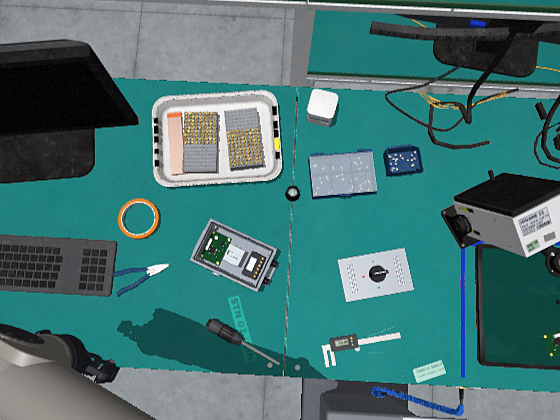

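View pics/scene0.png

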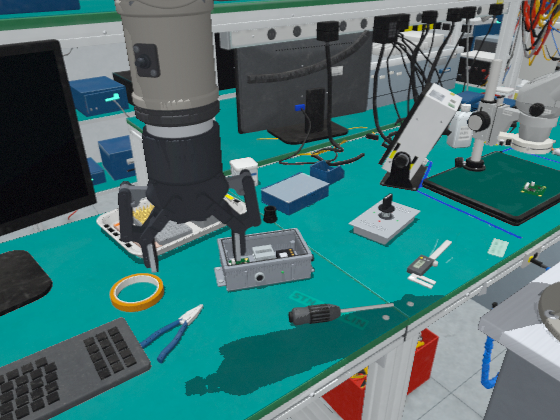

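Run:
```python
from h import *
f=grab('top');
for n,z in(('enclosure',.058),('cover',.026),('receptacle',.05),('wing',.07)):
    for d in outline_of(n,'top')[:1]:
        m=d['region'].astype(np.uint8); 
        cs,_=cv2.findContours(m,cv2.RETR_EXTERNAL,cv2.CHAIN_APPROX_NONE);c=max(cs,key=cv2.contourArea)
        b=cv2.boxPoints(cv2.minAreaRect(c)); w=np.array([ray(f,*p,z)[:2] for p in b])
        e=np.diff(w,axis=0); print(n,round(d['score'],2),b.round().tolist(),w.mean(0).round(4),np.linalg.norm(e,axis=1).round(3),np.degrees(np.arctan2(e[:,1],e[:,0])).round(1))
```

```text
enclosure 0.9 [[187.0, 262.0], [207.0, 217.0], [283.0, 251.0], [263.0, 297.0]] [0.4768 0.3814] [0.113 0.189 0.111] [ -19.5 -111.3  158.8]
cover 0.72 [[336.0, 259.0], [406.0, 247.0], [414.0, 290.0], [344.0, 303.0]] [0.4555 0.0624] [0.163 0.1   0.16 ] [ -76.7 -169.6  103.2]
receptacle 0.86 [[222.0, 259.0], [230.0, 244.0], [246.0, 252.0], [238.0, 267.0]] [0.479  0.3845] [0.039 0.041 0.039] [ -22.6 -113.5  157.1]
wing 0.82 [[366.0, 277.0], [374.0, 263.0], [388.0, 270.0], [381.0, 284.0]] [0.4541 0.0658] [0.036 0.035 0.036] [ -25.2 -114.   154.5]
```

Top view: the box is centred near (235,256), the cover lies at (376,275) with its wing at (378,273), and nothing is close to either. The scene view agrees. I'll move above the cover.

```bash
cat >> h.py <<'E'
def plan(pos,yaw):
    "shift/turn fractions to TCP pos, tool straight down, tool y at world yaw (deg)"
    o=r.get_obs();R=Ro.from_rotvec(o['orientation'])
    y=np.radians(yaw);Y=np.array([np.cos(y),np.sin(y),0]);Z=np.array([0,0,-1.])
    T=Ro.from_matrix(np.stack([np.cross(Y,Z),Y,Z],1))
    return (R.inv().apply(np.array(pos)-o['tcp_pos'])/.5).round(4),((R.inv()*T).as_rotvec()/1.5).round(4)
def state():
    o=r.get_obs();R=Ro.from_rotvec(o['orientation']).as_matrix()
    print('t',round(float(o['clock']),2),'tcp',np.round(o['tcp_pos'],4),'yaw',round(float(np.degrees(np.arctan2(R[1,1],R[0,1]))),2),'tilt',np.round(R[:2,2],4),'F',np.round(o['contact_force'],2),'M',np.round(o['moment'],3),'w',round(float(o['grip_width']),4),'q',np.round(o['joints'],2))
def wray(f,u,v,z):
    "fisheye pixel to world at height z"
    R=np.array(f['R']);c=-R.T@np.array(f['t'])
    p=np.array([(u-f['cx'])/f['fx'],(v-f['cy'])/f['fy']]);t=np.linalg.norm(p)
    d=R.T@np.array([*(p/t*np.sin(t)),np.cos(t)])
    return c+d*(z-c[2])/d[2]
E
python3 - <<'E'
from h import *
print(plan([.455,.065,.2],13.3))
E
```

```text
(array([-0.7848, -0.8714,  0.0906]), array([ 0.    , -0.    ,  0.6219]))
```

Emit:
carry_out(offset=[[-0.785,-0.871,0.09],[-0.785,-0.871,0.09],[-0.785,-0.871,0.09],[-0.785,-0.871,0.09],[-0.785,-0.871,0.09],[-0.785,-0.871,0.09],[-0.785,-0.871,0.09],[-0.785,-0.871,0.09]], turn=[[0,0,0.622],[0,0,0.622],[0,0,0.622],[0,0,0.622],[0,0,0.622],[0,0,0.622],[0,0,0.622],[0,0,0.622]], hand=0.5)

```text
clock: 1.95
tcp_pos: [0.3952, 0.2408, 0.2149]
orientation: [-1.95, -2.463, -0.002]
contact_force: [0.9, 0.4, -0.0]
grip_width: 0.0426
```

Run:
```python
from h import *
state();print(plan([.455,.065,.2],13.3))
```

```text
t 1.95 tcp [0.3952 0.2408 0.2149] yaw 13.25 tilt [0.0007 0.0009] F [ 0.85  0.41 -0.02] M [-0.022 -0.12  -0.016] w 0.0426 q [-0.98  0.16  0.33  2.1  -0.07  0.89 -0.38]
(array([-0.3697,  0.0358,  0.0296]), array([ 0.0006, -0.0005, -0.0006]))
```

Emit:
carry_out(offset=[[-0.37,0.036,0.03],[-0.37,0.036,0.03],[-0.37,0.036,0.03],[-0.37,0.036,0.03],[-0.37,0.036,0.03],[-0.37,0.036,0.03],[-0.37,0.036,0.03]], turn=[[0,0,0],[0,0,0],[0,0,0],[0,0,0],[0,0,0],[0,0,0],[0,0,0]])

```text
clock: 2.65
tcp_pos: [0.4547, 0.068, 0.1998]
orientation: [-1.947, -2.465, -0.001]
contact_force: [0.5, -0.1, -0.6]
grip_width: 0.0423
```

Run:
```python
from h import *
state();f=grab('wrist','w1');print('cam',np.round(-np.array(f['R']).T@f['t'],3),f['fx'],f['cx'],f['cy'])
for n,z in(('cover',.026),('wing',.0785)):
    print(n,[(round(d['score'],2),np.round(world(f,d['xyz']),4)) for d in look_for(n,'wrist')[:2]])
    for d in outline_of(n,'wrist')[:1]:
        m=d['region'].astype(np.uint8)
        c=max(cv2.findContours(m,0,1)[0],key=cv2.contourArea)[:,0]
        w=np.array([wray(f,*p,z)[:2] for p in c],np.float32)
        (cx,cy),(a,b),an=cv2.minAreaRect(w*1000);print(n,round(d['score'],2),cx,cy,a,b,an)
```

```text
t 2.65 tcp [0.4547 0.068  0.1998] yaw 13.39 tilt [0.0001 0.0006] F [ 0.53 -0.11 -0.57] M [0.027 0.011 0.017] w 0.0423 q [-0.7   0.18  0.47  2.12 -0.11  0.86  0.07]
cam [0.438 0.141 0.329] 325.19226210127806 280.73023182561036 209.65683356418484
cover [(0.7, array([0.454 , 0.069 , 0.0265]))]
cover 0.8 457.6548156738281 63.3416862487793 99.58729553222656 158.92771911621094 13.458006858825684
wing []
wing 0.93 453.842041015625 68.69268035888672 38.669837951660156 34.22396469116211 69.01010131835938
```

View pics/w1.png

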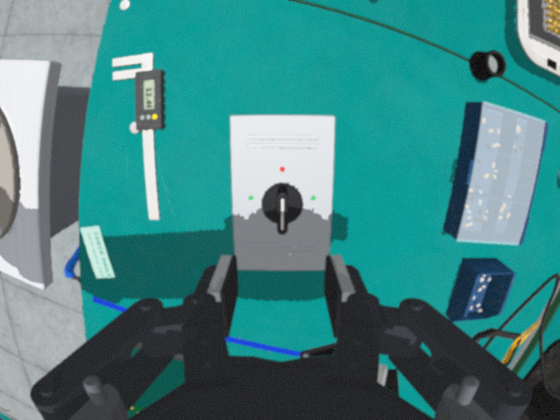

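Wrist view: the cover's upper corners are at (231,116) and (334,116). The wing, at (282,203), stands along the long axis, so the fastener is unturned. The fitted size of 99.6x158.9 mm matches.

Run:
```python
from h import *
print(plan([.457,.063,.067],13.4))
```

```text
(array([-0.0102,  0.0023,  0.2654]), array([ 0.    , -0.0002, -0.    ]))
```

Emit:
carry_out(offset=[[-0.0102,0.0023,0.08],[-0.0102,0.0023,0.16],[-0.0102,0.0023,0.22],[-0.0102,0.0023,0.25],[-0.0102,0.0023,0.2654],[-0.0102,0.0023,0.2654],[-0.0102,0.0023,0.2654]], turn=[[0,0,0],[0,0,0],[0,0,0],[0,0,0],[0,0,0],[0,0,0],[0,0,0]])

```text
clock: 3.6
tcp_pos: [0.4577, 0.0622, 0.0676]
orientation: [1.949, 2.463, 0.001]
contact_force: [-0.1, -1.0, 1.1]
grip_width: 0.0429
```

Emit:
carry_out(offset=[[0,0,0],[0,0,0],[0,0,0],[0,0,0],[0,0,0],[0,0,0]], turn=[[0,0,0],[0,0,0],[0,0,0],[0,0,0],[0,0,0],[0,0,0]], hand=1.0, force=60)

```text
clock: 4.2
tcp_pos: [0.4574, 0.0622, 0.0672]
orientation: [1.949, 2.463, 0.001]
contact_force: [-0.8, 0.2, 4.3]
grip_width: 0.0079
```

Run:
```python
from h import *
state()
```

```text
t 4.2 tcp [0.4574 0.0622 0.0672] yaw 13.29 tilt [0.0006 0.0003] F [-0.83  0.2   4.34] M [0.142 0.149 0.007] w 0.0079 q [-0.58  0.43  0.37  2.21 -0.3   0.54  0.25]
```

Emit:
carry_out(offset=[[0,0,-0.02],[0,0,-0.06],[0,0,-0.12],[0,0,-0.18],[0,0,-0.24],[0,0,-0.24],[0,0,-0.24]], turn=[[0,0,0],[0,0,0],[0,0,0],[0,0,0],[0,0,0],[0,0,0],[0,0,0]])

```text
clock: 4.9
tcp_pos: [0.4569, 0.0621, 0.1871]
orientation: [-1.949, -2.464, -0.001]
contact_force: [-0.2, 0.1, -2.9]
grip_width: 0.0076
```

Run:
```python
from h import *
state()
f=grab('top','top1');g=f['pixels'][200:315,170:300]
cv2.imwrite('pics/box1.png',cv2.resize(g[:,:,::-1],None,fx=6,fy=5.2 if 0 else 6,interpolation=cv2.INTER_CUBIC)[:600])
```

```text
t 4.9 tcp [0.4569 0.0621 0.1871] yaw 13.3 tilt [0.0005 0.0006] F [-0.21  0.07 -2.93] M [ 0.009 -0.044 -0.006] w 0.0076 q [-0.7   0.21  0.49  2.14 -0.13  0.83  0.1 ]
```

View pics/box1.png

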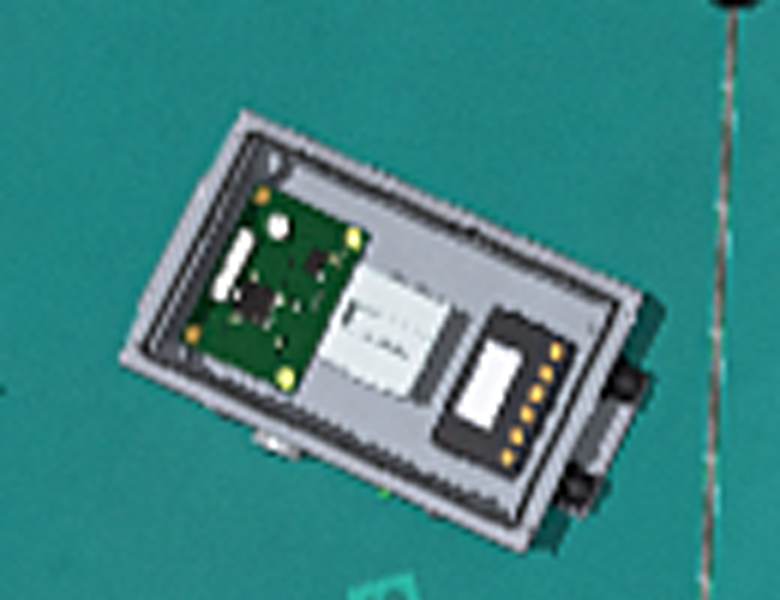

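The crop shows the box's outer rim corners at (243,112), (640,292), (525,550) and (122,356). The inner rim edge is at about (250,132), (618,298), (512,524) and (145,348).

Run:
```python
from h import *
f=grab('top')
for P in ([(243,112),(640,292),(525,550),(122,356)],[(250,132),(618,298),(512,524),(145,348)]):
    w=np.array([ray(f,(x+.5)/6-.5+170,(y+.5)/6-.5+200,.058)[:2] for x,y in P])
    e=np.roll(w,-1,0)-w;print(w.mean(0).round(4),np.linalg.norm(e,axis=1).round(4),np.degrees(np.arctan2(e[:,1],e[:,0])).round(2))
for c in ('top','scene'):
  if c=='scene': f=grab(c)
  for d in outline_of('receptacle',c)[:1]:
    m=d['region'];v,u=np.nonzero(m);print(c,[ray(f,u.mean(),v.mean(),z)[:2].round(4) for z in(.046,.05,.054)])
# edge refinement: line-fit the enclosure/bench colour boundary via grey-vs-green
f=grab('top');p=f['pixels'].astype(int);g=((p[...,1]-p[...,0])<45).astype(np.uint8)
m=np.zeros_like(g);m[205:305,180:290]=g[205:305,180:290]
```

```text
[0.4818 0.3852] [0.1648 0.1043 0.1664 0.1018] [-111.47  159.1    67.68  -21.78]
[0.4824 0.3857] [0.1525 0.0922 0.1516 0.0897] [-111.33  158.06   67.74  -21.38]
top [array([0.4803, 0.3852]), array([0.4798, 0.3848]), array([0.4793, 0.3845])]
scene [array([0.4567, 0.4027]), array([0.452 , 0.4058]), array([0.4473, 0.4089])]
```

Run:
```python
from h import *
print(plan([.482,.384,.187],-21.7))
```

```text
(array([ 0.6156,  0.1977, -0.0027]), array([-0.0013,  0.0008,  0.407 ]))
```

Emit:
carry_out(offset=[[0.04,0.013,0],[0.11,0.035,0],[0.2,0.064,0],[0.3,0.096,0],[0.4,0.128,0],[0.5,0.161,0],[0.575,0.185,0],[0.6156,0.1977,0]], turn=[[0,0,0.03],[0,0,0.08],[0,0,0.13],[0,0,0.19],[0,0,0.25],[0,0,0.31],[0,0,0.37],[0,0,0.407]])

```text
clock: 6.0
tcp_pos: [0.4811, 0.3901, 0.1857]
orientation: [-2.596, -1.767, 0.0]
contact_force: [-1.8, 0.2, -3.1]
grip_width: 0.008
```

Emit:
carry_out(offset=[[0,0,0],[0,0,0],[0,0,0]], turn=[[0,0,0],[0,0,0],[0,0,0]])

```text
clock: 6.3
tcp_pos: [0.4828, 0.3824, 0.1865]
orientation: [2.6, 1.761, -0.002]
contact_force: [0.2, -0.4, -2.2]
grip_width: 0.008
```

Run:
```python
from h import *
state();f=grab('wrist','w2');print('cam',np.round(-np.array(f['R']).T@f['t'],3))
z=r.get_obs()['tcp_pos'][2]
for n,h in(('cover',z-.067+.026),('enclosure',.058)):
    print(n,[(round(d['score'],2),np.round(world(f,d['xyz']),4)) for d in look_for(n,'wrist')[:2]])
    for d in outline_of(n,'wrist')[:1]:
        c=max(cv2.findContours(d['region'].astype(np.uint8),0,1)[0],key=cv2.contourArea)[:,0]
        w=np.array([wray(f,*p,h)[:2] for p in c],np.float32);print(n,round(d['score'],2),cv2.minAreaRect(w*1000))
```

```text
t 6.3 tcp [0.4828 0.3824 0.1865] yaw -21.77 tilt [-0.0007 -0.0016] F [ 0.18 -0.38 -2.18] M [-0.033  0.042  0.03 ] w 0.008 q [-1.13  0.48  0.48  1.78 -0.26  0.95 -0.92]
cam [0.511 0.452 0.316]
cover [(0.58, array([0.4946, 0.4074, 0.1441]))]
cover 0.7 ((483.8896484375, 383.95428466796875), (156.82980346679688, 97.77790832519531), 68.26423645019531)
enclosure [(0.73, array([0.5144, 0.4666, 0.0594]))]
enclosure 0.57 ((513.2928466796875, 466.0483093261719), (14.275733947753906, 104.24588775634766), 68.83302307128906)
```

View pics/w2.png

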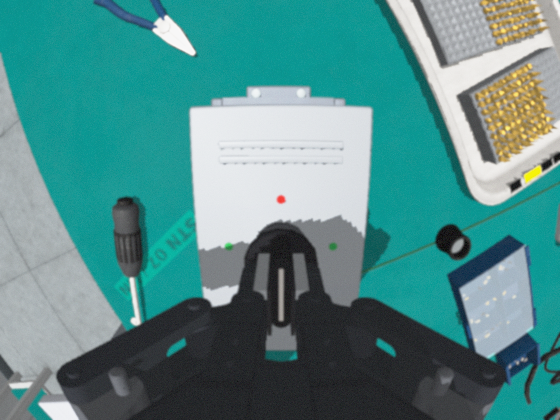

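The wrist view shows the cover hanging square over the box, with only the far rim end visible at rows 88–106. It also shows the cover about 2.5 mm off to the box's +x, so I correct that and lower it.

Run:
```python
from h import *
print(plan([.4805,.3837,.131],-21.6))
```

```text
(array([-0.0012, -0.0045,  0.1124]), array([-0.0001, -0.0001, -0.0018]))
```

Emit:
carry_out(offset=[[-0.0012,-0.0045,0.03],[-0.0012,-0.0045,0.07],[-0.0012,-0.0045,0.1],[-0.0012,-0.0045,0.1124],[-0.0012,-0.0045,0.1124],[-0.0012,-0.0045,0.1124],[-0.0012,-0.0045,0.1124]], turn=[[0,0,-0.002],[0,0,-0.002],[0,0,-0.002],[0,0,-0.002],[0,0,-0.002],[0,0,-0.002],[0,0,-0.002]])

```text
clock: 7.25
tcp_pos: [0.4809, 0.3849, 0.1316]
orientation: [-2.597, -1.768, -0.002]
contact_force: [-0.1, -0.8, -1.2]
grip_width: 0.0078
```

Run:
```python
from h import *
state();print(plan([.4805,.3837,.131],-21.6))
f=grab('top');a=cv2.resize(f['pixels'][190:310,170:310],None,fx=3.4,fy=3.4,interpolation=2)
g=grab('scene');b=cv2.resize(g['pixels'][200:320,190:340],None,fx=3.4,fy=3.4,interpolation=2)[:,:,:]
s=np.zeros((420,800,3),np.uint8);s[:408,:390]=a[:408,:390];s[:408,395:800]=b[:408,:405];cv2.imwrite('pics/hov.png',s[:,:,::-1])
```

```text
t 7.25 tcp [0.4809 0.3849 0.1316] yaw -21.52 tilt [0.0011 0.0011] F [-0.08 -0.83 -1.21] M [-0.046  0.02  -0.037] w 0.0078 q [-1.11  0.54  0.45  1.83 -0.3   0.84 -0.88]
(array([-0.0025,  0.0002,  0.0012]), array([ 0.0004, -0.0009,  0.0009]))
```

View pics/hov.png

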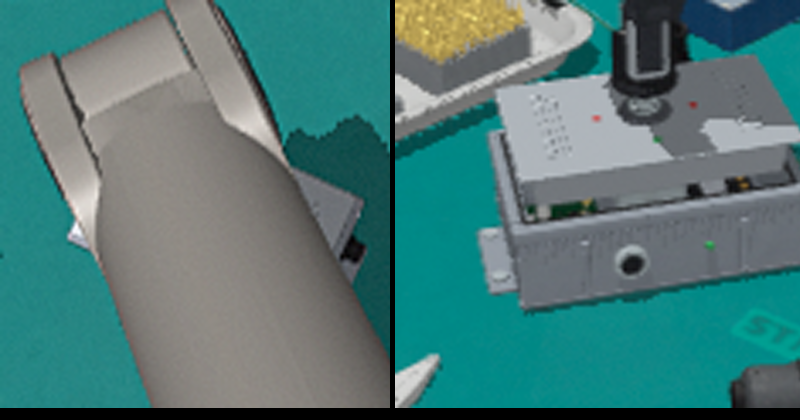

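The scene crop shows the skirt just above the opening and square to it. The top view is blocked by the arm. Lowering in steps.

Emit:
carry_out(offset=[[-0.0015,0,0.006],[-0.0015,0,0.012],[-0.0015,0,0.018],[-0.0015,0,0.023],[-0.0015,0,0.023]], turn=[[0,0,0],[0,0,0],[0,0,0],[0,0,0],[0,0,0]])

```text
clock: 7.85
tcp_pos: [0.4798, 0.3837, 0.1187]
orientation: [2.597, 1.768, -0.001]
contact_force: [0.1, 0.7, -3.7]
grip_width: 0.0076
```

Run:
```python
from h import *
state()
```

```text
t 7.85 tcp [0.4798 0.3837 0.1187] yaw -21.51 tilt [-0.0006 -0.0007] F [ 0.14  0.72 -3.73] M [ 0.039 -0.002 -0.031] w 0.0076 q [-1.1   0.56  0.44  1.83 -0.31  0.82 -0.88]
```

Emit:
carry_out(offset=[[0,0,0.005],[0,0,0.01],[0,0,0.015],[0,0,0.018],[0,0,0.018]], turn=[[0,0,0],[0,0,0],[0,0,0],[0,0,0],[0,0,0]])

```text
clock: 8.35
tcp_pos: [0.4801, 0.3841, 0.1102]
orientation: [-2.597, -1.768, -0.0]
contact_force: [0.3, 1.2, -2.3]
grip_width: 0.0078
```

Run:
```python
from h import *
state()
```

```text
t 8.35 tcp [0.4801 0.3841 0.1102] yaw -21.51 tilt [0.0002 0.0003] F [ 0.35  1.2  -2.33] M [ 0.204 -0.05   0.035] w 0.0078 q [-1.1   0.57  0.44  1.84 -0.32  0.8  -0.87]
```

Emit:
carry_out(offset=[[0,0,0.003],[0,0,0.006],[0,0,0.009],[0,0,0.011],[0,0,0.011]], turn=[[0,0,0],[0,0,0],[0,0,0],[0,0,0],[0,0,0]])

```text
clock: 8.85
tcp_pos: [0.4803, 0.3844, 0.1049]
orientation: [-2.597, -1.768, -0.002]
contact_force: [2.1, 2.4, -1.2]
grip_width: 0.0076
```

Run:
```python
from h import *
state()
```

```text
t 8.85 tcp [0.4803 0.3844 0.1049] yaw -21.51 tilt [0.0006 0.0008] F [ 2.05  2.36 -1.22] M [ 0.582 -0.221 -0.045] w 0.0076 q [-1.09  0.58  0.43  1.84 -0.33  0.79 -0.87]
```

Emit:
carry_out(offset=[[0.0016,0.0006,0],[0.0016,0.0006,0.001],[0.0016,0.0006,0.002],[0.0016,0.0006,0.003],[0.0016,0.0006,0.003],[0.0016,0.0006,0.003]], turn=[[0,0,0],[0,0,0],[0,0,0],[0,0,0],[0,0,0],[0,0,0]])

```text
clock: 9.45
tcp_pos: [0.4806, 0.3845, 0.1036]
orientation: [-2.597, -1.767, -0.0]
contact_force: [-0.7, 0.2, 3.3]
grip_width: 0.0075
```

Run:
```python
from h import *
state()
```

```text
t 9.45 tcp [0.4806 0.3845 0.1036] yaw -21.52 tilt [0.     0.0003] F [-0.7   0.18  3.29] M [0.144 0.243 0.023] w 0.0075 q [-1.09  0.58  0.43  1.84 -0.33  0.79 -0.87]
```

Emit:
carry_out(offset=[[0,0,0.002],[0,0,0.002],[0,0,0.002]], turn=[[0,0,0],[0,0,0],[0,0,0]])

```text
clock: 9.75
tcp_pos: [0.4806, 0.3845, 0.1024]
orientation: [-2.597, -1.768, -0.0]
contact_force: [-0.8, 0.7, 4.6]
grip_width: 0.008
```

Emit:
carry_out(offset=[[0,0,0.002],[0,0,0.002],[0,0,0.002]], turn=[[0,0,0],[0,0,0],[0,0,0]])

```text
clock: 10.05
tcp_pos: [0.4807, 0.3845, 0.1014]
orientation: [-2.597, -1.768, -0.0]
contact_force: [-0.9, 0.0, 4.5]
grip_width: 0.0079
```

Emit:
carry_out(offset=[[0,0,0.002],[0,0,0.002],[0,0,0.002]], turn=[[0,0,0],[0,0,0],[0,0,0]])

```text
clock: 10.35
tcp_pos: [0.4807, 0.3845, 0.1004]
orientation: [-2.597, -1.768, -0.0]
contact_force: [-0.2, 0.7, 5.5]
grip_width: 0.0078
```

Run:
```python
from h import *
state()
```

```text
t 10.35 tcp [0.4807 0.3845 0.1004] yaw -21.52 tilt [0.0001 0.0002] F [-0.24  0.65  5.48] M [ 0.159  0.322 -0.015] w 0.0078 q [-1.09  0.58  0.43  1.84 -0.33  0.79 -0.87]
```

Emit:
carry_out(offset=[[0,0,0.002],[0,0,0.002],[0,0,0.002]], turn=[[0,0,0],[0,0,0],[0,0,0]])

```text
clock: 10.65
tcp_pos: [0.4807, 0.3845, 0.0995]
orientation: [-2.597, -1.768, -0.0]
contact_force: [-1.9, 1.0, 6.4]
grip_width: 0.0077
```

Emit:
carry_out(offset=[[0,0,0.001],[0,0,0.001],[0,0,0.001]], turn=[[0,0,0],[0,0,0],[0,0,0]])

```text
clock: 10.95
tcp_pos: [0.4806, 0.3846, 0.0991]
orientation: [-2.597, -1.768, -0.0]
contact_force: [-1.3, -0.1, 6.1]
grip_width: 0.0079
```

Run:
```python
from h import *
state()
g=grab('scene');b=cv2.resize(g['pixels'][210:300,200:330],None,fx=6,fy=6,interpolation=2);cv2.imwrite('pics/seat.png',b[:,:,::-1])
```

```text
t 10.95 tcp [0.4806 0.3846 0.0991] yaw -21.52 tilt [0.     0.0003] F [-1.27 -0.1   6.08] M [ 0.092  0.364 -0.014] w 0.0079 q [-1.09  0.58  0.43  1.84 -0.33  0.79 -0.86]
```

View pics/seat.png

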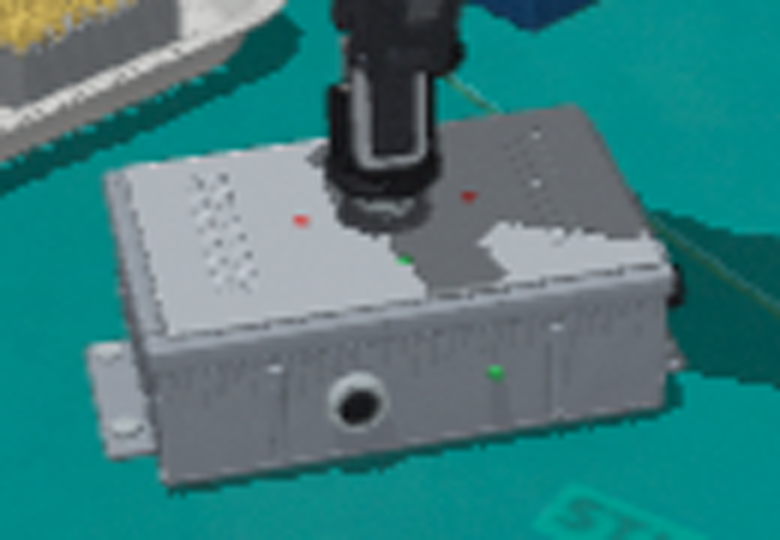

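The crop shows the cover plate lying flat and square on the box, with no gap along its front edge. Now pressing down in 0.5 mm steps.

Emit:
carry_out(offset=[[0,0,0.001],[0,0,0.001]], turn=[[0,0,0],[0,0,0]])

```text
clock: 11.2
tcp_pos: [0.4807, 0.3845, 0.0986]
orientation: [-2.597, -1.768, -0.0]
contact_force: [-1.4, 0.8, 6.9]
grip_width: 0.0079
```

Emit:
carry_out(offset=[[0,0,0.001],[0,0,0.001]], turn=[[0,0,0],[0,0,0]])

```text
clock: 11.4
tcp_pos: [0.4807, 0.3845, 0.0982]
orientation: [-2.597, -1.767, -0.0]
contact_force: [-1.5, 0.4, 7.5]
grip_width: 0.0081
```

Emit:
carry_out(offset=[[0,0,0.001],[0,0,0.001]], turn=[[0,0,0],[0,0,0]])

```text
clock: 11.6
tcp_pos: [0.4807, 0.3845, 0.0977]
orientation: [-2.597, -1.768, -0.0]
contact_force: [-2.3, 0.8, 7.6]
grip_width: 0.0077
```

Emit:
carry_out(offset=[[0,0,0.001],[0,0,0.001]], turn=[[0,0,0],[0,0,0]])

```text
clock: 11.8
tcp_pos: [0.4807, 0.3846, 0.0972]
orientation: [-2.597, -1.768, -0.0]
contact_force: [-2.0, 0.5, 8.2]
grip_width: 0.0077
```

Emit:
carry_out(offset=[[0,0,0.001],[0,0,0.001]], turn=[[0,0,0],[0,0,0]])

```text
clock: 12.0
tcp_pos: [0.4807, 0.3846, 0.0968]
orientation: [-2.597, -1.768, -0.0]
contact_force: [-2.4, 0.4, 7.9]
grip_width: 0.0075
```

Emit:
carry_out(offset=[[0,0,0.001],[0,0,0.001]], turn=[[0,0,0],[0,0,0]])

```text
clock: 12.2
tcp_pos: [0.4807, 0.3846, 0.0963]
orientation: [-2.597, -1.768, -0.0]
contact_force: [-2.1, 0.7, 8.9]
grip_width: 0.008
```

Emit:
carry_out(offset=[[0,0,0.001],[0,0,0.001]], turn=[[0,0,0],[0,0,0]])

```text
clock: 12.4
tcp_pos: [0.4807, 0.3846, 0.0959]
orientation: [-2.597, -1.767, -0.0]
contact_force: [-2.1, 0.4, 9.0]
grip_width: 0.0079
```

Emit:
carry_out(offset=[[0,0,0.001],[0,0,0.001]], turn=[[0,0,0],[0,0,0]])

```text
clock: 12.6
tcp_pos: [0.4807, 0.3846, 0.0954]
orientation: [-2.597, -1.767, -0.0]
contact_force: [-2.5, -0.6, 10.2]
grip_width: 0.0077
```

Emit:
carry_out(offset=[[0,0,0.001],[0,0,0.001]], turn=[[0,0,0],[0,0,0]])

```text
clock: 12.8
tcp_pos: [0.4807, 0.3845, 0.0949]
orientation: [-2.597, -1.767, -0.0]
contact_force: [-2.4, 0.0, 9.0]
grip_width: 0.0081
```

Emit:
carry_out(offset=[[0,0,0.001],[0,0,0.001]], turn=[[0,0,0],[0,0,0]])

```text
clock: 13.0
tcp_pos: [0.4807, 0.3846, 0.0945]
orientation: [-2.597, -1.767, -0.001]
contact_force: [-2.0, -1.2, 9.7]
grip_width: 0.0078
```

Emit:
carry_out(offset=[[0,0,0.001],[0,0,0.001]], turn=[[0,0,0],[0,0,0]])

```text
clock: 13.2
tcp_pos: [0.4807, 0.3846, 0.094]
orientation: [-2.597, -1.767, -0.001]
contact_force: [-2.7, -0.5, 10.2]
grip_width: 0.0078
```

Emit:
carry_out(offset=[[0,0,0.001],[0,0,0.001]], turn=[[0,0,0],[0,0,0]])

```text
clock: 13.4
tcp_pos: [0.4808, 0.3846, 0.0935]
orientation: [-2.597, -1.767, -0.0]
contact_force: [-4.2, -0.1, 10.5]
grip_width: 0.0078
```

Emit:
carry_out(offset=[[0,0,0.001],[0,0,0.001]], turn=[[0,0,0],[0,0,0]])

```text
clock: 13.6
tcp_pos: [0.4808, 0.3846, 0.0931]
orientation: [-2.597, -1.767, -0.001]
contact_force: [-2.0, -0.7, 10.3]
grip_width: 0.008
```

Emit:
carry_out(offset=[[0,0,0.001],[0,0,0.001]], turn=[[0,0,0],[0,0,0]])

```text
clock: 13.8
tcp_pos: [0.4808, 0.3846, 0.0926]
orientation: [-2.597, -1.767, -0.001]
contact_force: [-3.2, -0.3, 10.7]
grip_width: 0.008
```

Emit:
carry_out(offset=[[0,0,0.001],[0,0,0.001]], turn=[[0,0,0],[0,0,0]])

```text
clock: 14.0
tcp_pos: [0.4808, 0.3846, 0.0921]
orientation: [-2.597, -1.767, -0.0]
contact_force: [-3.3, -0.6, 11.1]
grip_width: 0.008
```

Emit:
carry_out(offset=[[0,0,0.001],[0,0,0.001]], turn=[[0,0,0],[0,0,0]])

```text
clock: 14.2
tcp_pos: [0.4807, 0.3846, 0.0917]
orientation: [-2.597, -1.767, -0.001]
contact_force: [-2.8, -0.1, 12.2]
grip_width: 0.0079
```

Emit:
carry_out(offset=[[0,0,0.001],[0,0,0.001]], turn=[[0,0,0],[0,0,0]])

```text
clock: 14.4
tcp_pos: [0.4808, 0.3846, 0.0912]
orientation: [-2.597, -1.767, -0.001]
contact_force: [-3.5, -0.7, 11.9]
grip_width: 0.0078
```

Emit:
carry_out(offset=[[0,0,0.001],[0,0,0.001]], turn=[[0,0,0],[0,0,0]])

```text
clock: 14.6
tcp_pos: [0.4808, 0.3846, 0.0908]
orientation: [-2.597, -1.767, -0.001]
contact_force: [-3.8, -1.1, 12.6]
grip_width: 0.008
```

Emit:
carry_out(offset=[[0,0,0.001],[0,0,0.001]], turn=[[0,0,0],[0,0,0]])

```text
clock: 14.8
tcp_pos: [0.4808, 0.3846, 0.0903]
orientation: [-2.597, -1.767, -0.001]
contact_force: [-3.4, -0.8, 12.2]
grip_width: 0.0072
```

Emit:
carry_out(offset=[[0,0,0.001],[0,0,0.001]], turn=[[0,0,0],[0,0,0]])

```text
clock: 15.0
tcp_pos: [0.4808, 0.3846, 0.0898]
orientation: [-2.597, -1.767, -0.001]
contact_force: [-3.2, -1.1, 11.8]
grip_width: 0.0082
```

Emit:
carry_out(offset=[[0,0,0.001],[0,0,0.001]], turn=[[0,0,0],[0,0,0]])

```text
clock: 15.2
tcp_pos: [0.4809, 0.3846, 0.0898]
orientation: [-2.597, -1.767, -0.001]
contact_force: [-3.9, -2.2, 15.9]
grip_width: 0.0078
```

The stop is clear: z stayed at 0.0898 while the force rose by 4 N, about 4 N on the back plate. I keep this light press and start turning clockwise, which is + about tool z.

Emit:
carry_out(offset=[[0,0,-0.0004],[0,0,-0.0004],[0,0,-0.0004],[0,0,-0.0004]], turn=[[0,0,0.05],[0,0,0.1],[0,0,0.15],[0,0,0.15]])

```text
clock: 15.6
tcp_pos: [0.4807, 0.3847, 0.0897]
orientation: [-2.78, -1.462, -0.0]
contact_force: [-4.3, -2.0, 15.8]
grip_width: 0.0078
```

Run:
```python
from h import *
state()
```

```text
t 15.6 tcp [0.4807 0.3847 0.0897] yaw -34.51 tilt [-0.0002  0.0006] F [-4.27 -2.02 15.78] M [-0.301  1.077  0.01 ] w 0.0078 q [-1.13  0.61  0.48  1.85 -0.39  0.78 -1.04]
```

Emit:
carry_out(offset=[[0,0,0],[0,0,0],[0,0,0]], turn=[[0,0,0.05],[0,0,0.1],[0,0,0.1]])

```text
clock: 15.9
tcp_pos: [0.4806, 0.3847, 0.0897]
orientation: [-2.881, -1.25, 0.0]
contact_force: [-3.8, -1.0, 16.6]
grip_width: 0.0073
```

Run:
```python
from h import *
state()
```

```text
t 15.9 tcp [0.4806 0.3847 0.0897] yaw -43.1 tilt [-0.0003  0.0007] F [-3.81 -1.03 16.63] M [-0.3    1.146  0.062] w 0.0073 q [-1.15  0.62  0.52  1.85 -0.42  0.78 -1.16]
```

Emit:
carry_out(offset=[[0,0,0],[0,0,0],[0,0,0],[0,0,0],[0,0,0],[0,0,0],[0,0,0],[0,0,0]], turn=[[0,0,0.07],[0,0,0.15],[0,0,0.23],[0,0,0.31],[0,0,0.39],[0,0,0.47],[0,0,0.54],[0,0,0.54]])

```text
clock: 16.7
tcp_pos: [0.4804, 0.3851, 0.0897]
orientation: [-3.141, -0.013, 0.001]
contact_force: [-5.8, 0.3, 16.8]
grip_width: 0.0076
```

Run:
```python
from h import *
state()
```

```text
t 16.7 tcp [0.4804 0.3851 0.0897] yaw -89.53 tilt [-0.0007  0.001 ] F [-5.82  0.28 16.8 ] M [-0.059  1.303  0.083] w 0.0076 q [-1.29  0.68  0.73  1.86 -0.61  0.83 -1.81]
```

Emit:
carry_out(offset=[[0,0,0],[0,0,0],[0,0,0],[0,0,0],[0,0,0],[0,0,0]], turn=[[0,0,0.06],[0,0,0.12],[0,0,0.18],[0,0,0.23],[0,0,0.265],[0,0,0.265]])

```text
clock: 17.3
tcp_pos: [0.4804, 0.3853, 0.0897]
orientation: [-3.082, 0.605, 0.002]
contact_force: [-6.3, 0.9, 15.0]
grip_width: 0.0079
```

Run:
```python
from h import *
state()
```

```text
t 17.3 tcp [0.4804 0.3853 0.0897] yaw -112.21 tilt [-0.0008  0.0014] F [-6.26  0.92 14.95] M [0.116 1.335 0.106] w 0.0079 q [-1.35  0.73  0.83  1.86 -0.7   0.87 -2.13]
```

Emit:
carry_out(offset=[[0,0,-0.002],[0,0,-0.004],[0,0,-0.005],[0,0,-0.005],[0,0,-0.005]], turn=[[0,0,0],[0,0,0],[0,0,0],[0,0,0],[0,0,0]])

```text
clock: 17.8
tcp_pos: [0.4804, 0.3854, 0.0916]
orientation: [-3.082, 0.602, 0.001]
contact_force: [-1.4, 2.2, 8.5]
grip_width: 0.0078
```

Run:
```python
from h import *
state()
```

```text
t 17.8 tcp [0.4804 0.3854 0.0916] yaw -112.12 tilt [-0.0004  0.0013] F [-1.36  2.25  8.53] M [0.398 0.732 0.135] w 0.0078 q [-1.35  0.72  0.83  1.86 -0.69  0.87 -2.13]
```

Emit:
carry_out(offset=[[0,0,-0.001],[0,0,-0.002],[0,0,-0.002]], turn=[[0,0,0],[0,0,0],[0,0,0]])

```text
clock: 18.1
tcp_pos: [0.4803, 0.3855, 0.0922]
orientation: [-3.082, 0.602, 0.001]
contact_force: [-2.6, 2.7, 6.1]
grip_width: 0.0079
```

Run:
```python
from h import *
state()
```

```text
t 18.1 tcp [0.4803 0.3855 0.0922] yaw -112.11 tilt [-0.0003  0.0011] F [-2.58  2.67  6.15] M [0.538 0.536 0.14 ] w 0.0079 q [-1.35  0.72  0.83  1.86 -0.69  0.87 -2.13]
```

Emit:
carry_out(offset=[[0,0,-0.001],[0,0,-0.002],[0,0,-0.002]], turn=[[0,0,0],[0,0,0],[0,0,0]])

```text
clock: 18.4
tcp_pos: [0.4804, 0.3855, 0.0931]
orientation: [-3.082, 0.603, 0.0]
contact_force: [-2.5, 4.8, 4.5]
grip_width: 0.0078
```

Run:
```python
from h import *
state()
```

```text
t 18.4 tcp [0.4804 0.3855 0.0931] yaw -112.14 tilt [-0.0001  0.0012] F [-2.54  4.79  4.47] M [1.028 0.499 0.12 ] w 0.0078 q [-1.35  0.72  0.83  1.86 -0.69  0.87 -2.13]
```

Emit:
carry_out(offset=[[0,0,-0.001],[0,0,-0.0016],[0,0,-0.0016]], turn=[[0,0,0],[0,0,0],[0,0,0]])

```text
clock: 18.7
tcp_pos: [0.4803, 0.3855, 0.0934]
orientation: [-3.082, 0.603, 0.0]
contact_force: [-0.2, 6.0, -0.6]
grip_width: 0.0079
```

Run:
```python
from h import *
state()
g=grab('scene');b=cv2.resize(g['pixels'][210:300,200:330],None,fx=6,fy=6,interpolation=2);cv2.imwrite('pics/lock.png',b[:,:,::-1])
```

```text
t 18.7 tcp [0.4803 0.3855 0.0934] yaw -112.14 tilt [0.0001 0.0008] F [-0.18  6.03 -0.58] M [1.316 0.099 0.169] w 0.0079 q [-1.36  0.72  0.83  1.86 -0.69  0.87 -2.13]
```

View pics/lock.png

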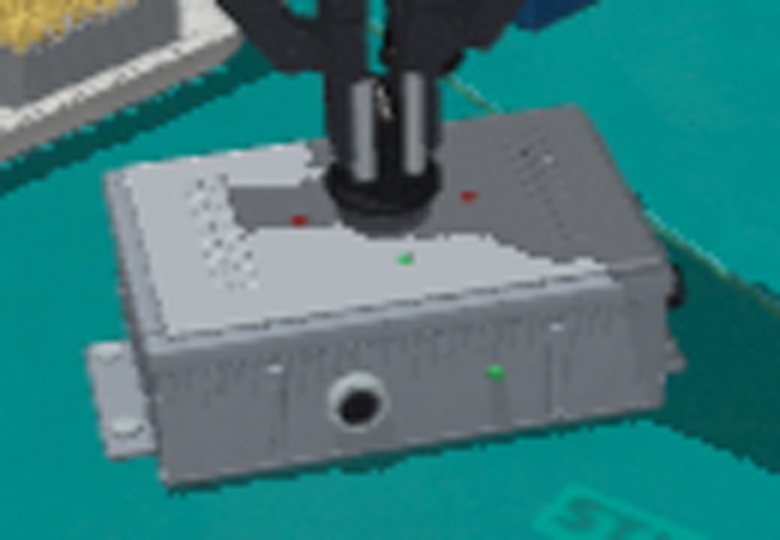

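The crop shows the cover still flat and the wing across it. The rise stopped at z 0.0934 with the force down to about 0, so the bar is in its notch. Letting go.

Emit:
carry_out(offset=[[0,0,0],[0,0,0],[0,0,0],[0,0,0],[0,0,0]], turn=[[0,0,0],[0,0,0],[0,0,0],[0,0,0],[0,0,0]], hand=0.55)

```text
clock: 19.25
tcp_pos: [0.4807, 0.384, 0.0937]
orientation: [3.082, -0.605, 0.0]
contact_force: [-0.5, 0.1, -0.5]
grip_width: 0.0385
```

Emit:
carry_out(offset=[[0,0,-0.02],[0,0,-0.06],[0,0,-0.12],[0,0,-0.2],[0,0,-0.24],[0,0,-0.24],[0,0,-0.24]], turn=[[0,0,0],[0,0,0],[0,0,0],[0,0,0],[0,0,0],[0,0,0],[0,0,0]])

```text
clock: 19.95
tcp_pos: [0.4805, 0.3846, 0.2143]
orientation: [-3.082, 0.604, -0.0]
contact_force: [-0.2, 0.6, -0.5]
grip_width: 0.0384
```

Run:
```python
from h import *
state();f=grab('wrist','w3');g=grab('scene')
a=f['pixels'][60:360,100:460]; b=cv2.resize(g['pixels'][200:300,195:335],None,fx=3.1,fy=3.1,interpolation=2)[:300,:434]
s=np.zeros((310,800,3),np.uint8);s[:300,:360]=a;s[:300,366:800]=b;cv2.imwrite('pics/end.png',s[:,:,::-1])
for n,h in(('cover',.062),('wing',.093)):
    for d in outline_of(n,'wrist')[:1]:
        c=max(cv2.findContours(d['region'].astype(np.uint8),0,1)[0],key=cv2.contourArea)[:,0]
        w=np.array([wray(f,*p,h)[:2] for p in c],np.float32);print(n,round(d['score'],2),cv2.minAreaRect(w*1000))
```

```text
t 19.95 tcp [0.4805 0.3846 0.2143] yaw -112.18 tilt [0.0002 0.001 ] F [-0.2   0.59 -0.46] M [-0.001 -0.021  0.051] w 0.0384 q [-1.45  0.59  0.97  1.78 -0.55  1.07 -2.24]
cover 0.68 ((481.5080871582031, 385.4541015625), (157.8321990966797, 98.11935424804688), 68.16716003417969)
wing 0.88 ((483.5545959472656, 383.02020263671875), (39.65734100341797, 35.26587677001953), 14.135724067687988)
```

View pics/end.png

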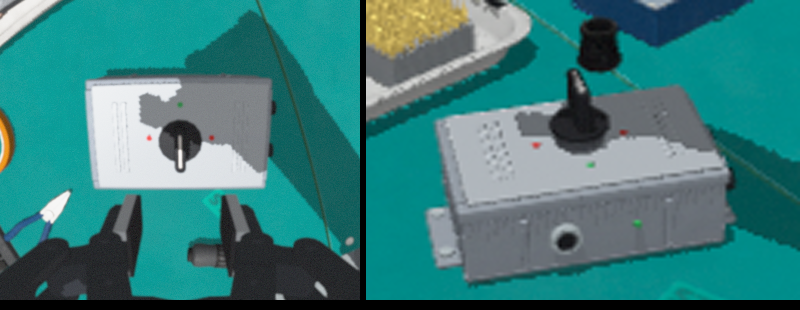

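The wing at (180,148) in the wrist crop stands across the cover's long side, so it stayed locked after release. The cover is flat, at (481.5, 385.5) mm and 68.2°, in line with the box. The gripper is well clear, so I'm handing in.

```bash
python3 -c "
from bench import r
print(r.hand_in())"
```

```text
the job is handed in; nothing more can be done
None
```

The cover is home in the box and its fastener stayed locked after I let go. The job was handed in at about 20 s, and `hand_in` gave no verdict.

- **Placing:** I lifted the cover by its wing and lowered it square into the opening. I corrected a side force of about 3 N on the way down. A picture showed the plate flat on the rim.
- **Pressing and turning:** I pressed in 0.5 mm steps and met the back plate at about 13.5 mm. The load on it there was about 4 N above the spring force, estimated from the wrist force. The turn came to about 1.58 rad. Easing off let the fastener rise 3.6 mm, until the wrist force dropped to about zero.
- **Last checks:** After release the wing stood across the cover's long side. The cover lay at (481.5, 385.5) mm and 68.2°, within about 1 mm and 0.5° of my measurement of the box. The arm was 12 cm clear with no contact force, and nothing else on the bench had been touched.
- **Doubts:** The final lock was judged by picture, because the joint values can't be read. The network's angle for the wing's outline was no use, since it includes the round flange. While easing off, the force dropped a few newtons below the expected spring force before the bar seated, probably from friction in the notch.

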